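# Close the abrasives chest without a knock

### The job

The lid of the plywood chest leans open. Tip it over towards its chest so that it falls by itself, catch it from below on the back of your fingers before it is down, and let it down slowly until it lies fully shut without a knock. Only touch the lid, never pinch, force or lift it, leave everything else where it is, and end clear of it all.

Things in the scene. Friction and masses are not known exactly. Their poses are not given: they have to be found in the camera images.
- chest: open plywood chest for sanding discs, fixed to the bench: 155 mm deep (its x), 240 mm wide (its y), 100 mm high, walls 10 mm. Origin at the centre of its underside; x points from its front (lip side, to the robot's right) to its hinge side (to the robot's left), y roughly towards the robot, z up.
- lid (a joint): hinged lid, rad: 0 shut flat on the rim, 1.57 upright, 1.75 its stop, leaning out over the hinge side, to the robot's left. About 0.4 kg. The worn damped hinge takes about 0.8 N m per rad/s, and its rub holds the lid only when nearly upright: tipped below 1.4 it falls by itself, slowly at first, in some 5 to 10 s, and hits the rim at 0.3 to 0.5 rad/s unless held: a knock. Under 0.2 rad/s (lip 38 mm/s) is none.
- lid_hinge (a point): middle of the hinge line, on the chest's far top edge, 100 mm above the bench. Its y axis runs along the hinge, its x axis lies in the lid's underside and points from the free edge to the hinge, its z axis leaves the lid's outer face; the underside passes through this point.
- lid_lip (a point): middle of the lid's free edge on the underside (the face that looks into the chest when shut), 190 mm from the hinge line. The lid is a plywood board 240 mm wide and 12 mm thick. Shut, it runs 35 mm past the chest's front wall as a lip, its underside 100 mm above the bench
- discs: stack of sanding discs, 100 mm across, 37 mm high, lying in the chest; origin at the centre of its underside
- sand_block: cork sanding block, 62 x 72 x 30 mm, lying in the chest; origin at the centre of its underside
- spray_can: aluminium spray can, 60 mm across, 180 mm tall, standing behind the chest's hinge side, nearer the robot; origin at the centre of its underside
- sander: palm sander with a black top, 124 mm across, 124 mm tall, with a short brass stub, standing behind the chest's hinge side, farther from the robot; origin at the centre of its underside
- glue: white glue jar, 48 mm across, 60 mm tall, standing before the chest's open front, nearer the robot; origin at the centre of its underside

How it is judged:
On the way, in this order (a step that is already met when the one before it is completed fails the run):
1. the lid, tipped past upright, falls by itself with nothing of the robot touching it (value of joint lid between 0.2 and 1.45 rad and velocity of joint lid below -0.02 rad/s and contact force between each of the fingers, the arm and lid below 0.05 N), for 0.2 s.
2. the fingers have caught the lid above the rim: they carry it and it falls no faster than 0.2 rad/s (value of joint lid between 0.08 and 1.3 rad and contact force between the fingers and lid above 0.4 N and velocity of joint lid above -0.2 rad/s), for 0.3 s.
At the end, for the whole second after the job is handed in: the lid lies shut (within 0.03 rad) and at rest, the chest and the five loose things are within 20 mm of where they were (value of joint lid below 0.03 rad and velocity of joint lid between -0.02 and 0.02 rad/s and distance of chest from where it was at the start of the episode below 0.005 m and distance of each of discs, sand_block, spray_can, sander, glue from where it was at the start of the episode below 0.02 m); the robot touches nothing.
It fails at once if the lid knocks on the rim: faster than 0.22 rad/s in the last 0.1 rad (value of joint lid below 0.1 rad and velocity of joint lid below -0.22 rad/s).
It fails at once if the lid is pinched or forced: the fingers or the arm press on it with more than 30 N (contact force between any of the fingers, the arm and lid above 30 N).
It fails at once if the caught lid is thrown or lifted back up (faster than 0.25 rad/s) (value of joint lid below 1.3 rad and velocity of joint lid above 0.25 rad/s).
It fails at once if another thing is moved, lifted or carried by more than 20 mm (distance of any of discs, sand_block, spray_can, sander, glue from where it was at the start of the episode above 0.02 m).
It also fails if it takes over 67 s, if anything falls off the work surface, if the arm or the gripper's body presses on something with over 40 N, if the wrist force passes 120 N, or if a joint passes its speed limit or range.

### The arm

A 6-joint arm with a two-finger parallel gripper is mounted at the origin on the work surface. World frame = base frame: x ahead of the robot, y to its left, z up, the work surface at z = 0. Lengths are in m, angles in rad, forces in N, time in s.
With the tool pointing down it reaches from about 0.15 to 0.775 m from the base axis. Payload 6.1 kg.
Tool frame: the origin (TCP) lies midway between the tips of the shut fingers; the grasp point (between the pads) lies 19 mm behind it; z points along the fingers, y is the direction in which the jaws open and shut (so a half turn about z gives the same grasp; the last joint's range is limited). The gripper opens to 85 mm and grips with 20 to 120 N. Pads are 22 mm wide; open, the fingers measure 114 mm over their backs; the gripper's body (76 mm by 85 mm) begins 54 mm behind the grasp point. The pads swing forward as they close: fully open they stand 13 mm farther back than shut.
Start: joints at [1.129, 0.126, -0.04, 1.405, 0, 1.571], TCP at [0.224, 0.475, 0.201] pointing down, gripper open.
Joint ranges: [-2.72, 2.72], [-0.95, 1.95], [-1.27, 1.35], [-1.78, 2.02], [-1.46, 1.47], [-3.14, 3.14]. Speed limits (rad/s): [2.39, 2.39, 3.01, 3.14, 3.14, 3.14].

### API

Orientations are given as a unit quaternion [x, y, z, w].
In Python, from station import r gives the robot as it stands. The module is installed in compiled form; this text tells all that it offers.
- The arm moves only by the tool carry_out, never from a script. Its argument "commands" is a list that holds one entry, the list of rows, each a list of 6 numbers: the shift along the world's x, y, z normalised to -1 to 1, where 1 is 0.75 m, then the turn, a rotation vector about the world's x, y, z normalised to -1 to 1, where 1 is 5 degrees. In form: [[[dx, dy, dz, wx, wy, wz], ...]]. A call has exactly 8 rows; each row shifts and turns the commanded pose from where the row before left it; what a row does not reach is not made up. A row lasts 1/12 s, in which the tool goes at most 41.7 mm and 7.16 degrees, less where a joint would pass 70% of its speed; a pose out of reach is approached as far as the arm can. A call with a number of a shift or a turn outside -1 to 1 is refused whole. A call with a gripper value outside its range is refused whole. "gripper" is the opening, from -1 (shut) to 1 (fully open), so that 0 is half open, set as the call begins (left out, the last holds). The fingers move at their own pace and stop on an object; "grip_force" is the grip in N (left out, the last holds). Time passes only in rows, so rows that do not move let the fingers close, or fill a call up. It gives the time, the measured TCP pose, the force and the opening at its end, in the units of the state.
- r.read_state(): the state, without advancing time (a new reading comes with each control period).
- r.snapshot(name): name is "scene" or "side" or "wrist"; returns a dict with "color" (480x640x3 uint8, red, green, blue), "depth" (480x640 float32, m along the optical axis (not along the pixel's ray), 0 where there is no reading), "K" (3x3 intrinsics, pixels), "R" (3x3) and "t" (3): a world point X has camera coordinates R X + t. Camera axes: x right, y down, z forward; pixel columns grow to the right and rows downward; lengths in m; the calibration is good to about 2 mm. A picture is of the moment at which its call begins.
- r.sign_off(): hands the job in, once; it reports no verdict.
The state is a dict: "time_s": time; "qpos": joint angles; "joint_velocities": joint speeds; "joint_efforts": joint torques, N m; "tool_pos": TCP position; "tcp_rot": TCP orientation; "contact_force": force on the tool from outside, world axes, zero at the start; "wrist_torque": the same for the moment, N m; "width": finger opening in m.
Only numpy, scipy, OpenCV 4.12 (cv2) and the standard library are available. Lean on these libraries where they do the work, as an engineer would, in place of code of your own. Each camera call takes 0.05 s, during which the arm holds its last target. There are 200 camera calls.

## Working session

There is one attempt and no reset: what is moved stays moved. The work goes in short steps, Python scripts to look and compute and a tool call to move; the robot and the scene stay as the last step left them, time stands still between calls to the robot, and variables do not carry over. Pictures are saved under pics/ and viewed, about 8 in all and at most 12, crops included, and the job is handed in when it is done.

Besides the shell and the picture viewer there is one more tool, called as name(argument=value, ...), one argument or row to a line, values as JSON. carry_out: Moves the arm, as the interface text tells. Its arguments: {"type":"object","properties":{"commands":{"type":"array"},"gripper":{"type":"number"},"grip_force":{"type":"number"}},"required":["commands"]}

```bash
ls; mkdir -p pics
python3 - <<'E'
from station import r
import cv2,numpy as np
print(r.read_state())
for n in ("scene","side"):
    s=r.snapshot(n); cv2.imwrite(f"pics/{n}0.png",s["color"][:,:,::-1]); np.savez(f"{n}0.npz",**s); print(n,s["K"].tolist(),s["R"].round(4).tolist(),s["t"].tolist())
E
```

```text
pics
{'time_s': 0.0, 'qpos': array([ 1.12899691e+00,  1.26365989e-01, -4.06082636e-02,  1.40541295e+00,
        6.83446630e-06,  1.57077179e+00]), 'joint_velocities': array([ 0.00083555, -0.0010373 ,  0.00039027,  0.00043198,  0.00110557,
        0.00044662]), 'joint_efforts': array([ 1.79274571e-04, -4.35918581e+01,  3.52922130e+01,  1.75088336e-02,
        6.90543175e-05, -1.66328732e-05]), 'tool_pos': array([0.22427268, 0.47417405, 0.20063575]), 'tcp_rot': array([ 2.19095523e-01,  9.75703090e-01, -7.75359410e-04, -1.77630390e-04]), 'contact_force': array([ 0.27481254, -0.52159718, -0.07889172]), 'wrist_torque': array([ 0.00747851,  0.00719289, -0.02102283]), 'width': 0.08531397631543323}
scene [[464.80847660162, 0.0, 319.10902124157104], [0.0, 464.80847660162, 236.47587824552343], [0.0, 0.0, 1.0]] [[0.3203, -0.9471, -0.0194], [-0.6628, -0.2094, -0.7189], [0.6768, 0.2431, -0.6948]] [-0.10007285367270757, 0.42726765551329443, 0.46091823487010897]
side [[610.6317532712501, 0.0, 320.36400397537824], [0.0, 610.6317532712501, 239.2282134678326], [0.0, 0.0, 1.0]] [[-0.9676, 0.252, -0.0173], [0.1914, 0.6869, -0.7011], [-0.1648, -0.6817, -0.7129]] [0.502167676421509, -0.06560731191027236, 1.319074350826848]
```

View pics/scene0.png

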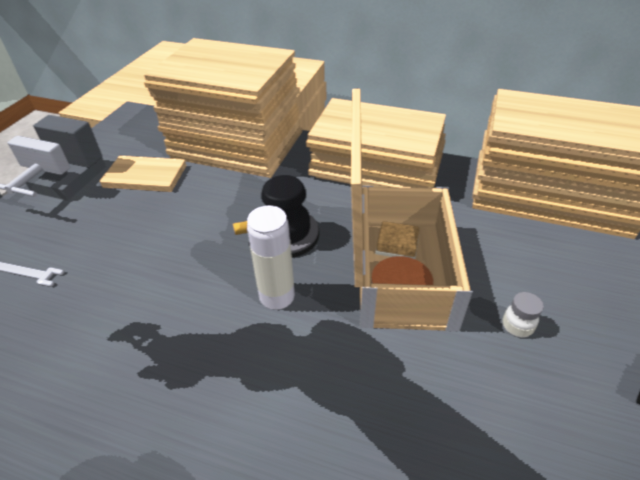

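View pics/side0.png

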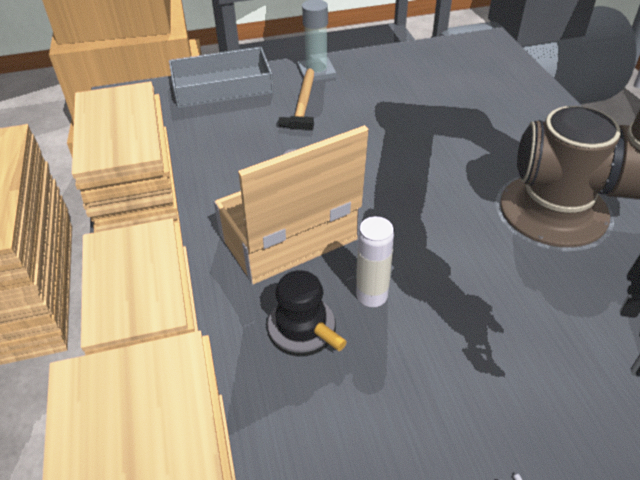

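The scene view shows the chest with its rim corners near (363,290), (468,292), (447,189) and (361,187). The lid top edge is near (357,92), the can at (270,260), the sander at (290,215) and the glue at (522,315). The side view shows the lid's outer face with corners at (243,168), (366,128), (358,212) and (248,248).

```bash
cat > h.py <<'E'
import numpy as np,cv2
def load(n): return dict(np.load(n))
def ray(s,u,v,z):
    d=s["R"].T@np.linalg.solve(s["K"],[u,v,1]); c=-s["R"].T@s["t"]; return c+d*(z-c[2])/d[2]
def cloud(s):
    v,u=np.mgrid[:480,:640]; d=s["depth"]
    P=np.stack([(u-s["K"][0,2])/s["K"][0,0]*d,(v-s["K"][1,2])/s["K"][1,1]*d,d],-1)
    return (P-s["t"])@s["R"]
E
python3 - <<'E'
from h import *
for n in("scene","side"):
    s=load(n+"0.npz"); C=cloud(s); print(n,"cam",(-s["R"].T@s["t"]).round(3))
    if n=="scene":
        for nm,u,v,z in [("nl",363,290,.1),("nr",468,292,.1),("fr",447,189,.1),("canfoot",277,300,0),("glue top",527,305,.06)]: print(nm,ray(s,u,v,z).round(3))
        pts=[(357,95),(357,150),(357,200),(357,250),(359,283),(268,218),(285,188),(527,305),(400,275),(397,238),(420,300),(455,230)]
    else: pts=[(243,168),(250,180),(300,170),(360,140),(340,190),(300,215),(260,235),(375,228),(300,285),(340,340)]
    for u,v in pts: print((u,v),C[v,u].round(3))
    if n=="side":
        m=np.zeros((480,640),np.uint8); cv2.fillPoly(m,[np.array([(250,180),(362,136),(357,198),(252,228)])],1)
        P=C[(m>0)&(s["depth"]>0)]; c=np.median(P,0); n_=np.linalg.svd(P-c,full_matrices=False)[2][2]; print("lid plane",c,n_,np.std((P-c)@n_))
        for u,v in [(243,168),(366,128),(358,212),(248,248)]:
            d=s["R"].T@np.linalg.solve(s["K"],[u,v,1]); o=-s["R"].T@s["t"]; print("corner",(u,v),(o+d*((c-o)@n_)/(d@n_)).round(3))
    Z=C[...,2]; 
    for nm,lo,hi in[("can",.14,.2),("sand",.09,.13)]:
        pass
E
```

```text
scene cam [ 0.003 -0.117  0.625]
nl [ 0.429 -0.03   0.1  ]
nr [ 0.471 -0.174  0.1  ]
fr [ 0.701 -0.114  0.1  ]
canfoot [0.444 0.12  0.   ]
glue top [ 0.508 -0.265  0.06 ]
(357, 95) [0.64  0.044 0.289]
(357, 150) [0.495 0.005 0.29 ]
(357, 200) [ 0.43  -0.014  0.264]
(357, 250) [ 0.43  -0.018  0.178]
(359, 283) [ 0.432 -0.023  0.11 ]
(268, 218) [0.45  0.121 0.181]
(285, 188) [0.591 0.155 0.122]
(527, 305) [ 0.507 -0.265  0.061]
(400, 275) [ 0.52  -0.071  0.048]
(397, 238) [ 0.612 -0.047  0.04 ]
(420, 300) [ 0.457 -0.111  0.074]
(455, 230) [ 0.595 -0.141  0.101]
side cam [0.716 0.818 0.903]
(243, 168) [ 0.623 -0.322  0.   ]
(250, 180) [0.645 0.056 0.273]
(300, 170) [0.557 0.027 0.252]
(360, 140) [ 0.443 -0.002  0.27 ]
(340, 190) [0.479 0.002 0.168]
(300, 215) [0.561 0.024 0.146]
(260, 235) [0.639 0.042 0.133]
(375, 228) [0.452 0.122 0.177]
(300, 285) [0.595 0.165 0.122]
(340, 340) [0.547 0.241 0.05 ]
lid plane [0.54307288 0.02265701 0.21386872] [-0.26376856  0.96275217 -0.05945095] 0.001233300542876903
corner (243, 168) [0.654 0.058 0.301]
corner (366, 128) [ 0.433 -0.003  0.292]
corner (358, 212) [ 0.438 -0.014  0.088]
corner (248, 248) [0.664 0.05  0.114]
```

```bash
cat >> h.py <<'E'
from scipy.spatial.transform import Rotation as Ro
H=np.array([.547,.003,.1]); e=np.array([.2645,-.9644,0]); w=np.array([.9644,.2645,0])
def W(ee,ww,z): p=H+ee*e+ww*w; p[2]=z; return p
p=np.radians(20); zt=np.cos(p)*w-np.sin(p)*np.array([0,0,1]); yt=np.sin(p)*w+np.cos(p)*np.array([0,0,1])
RT=Ro.from_matrix(np.c_[np.cross(yt,zt),yt,zt])
def st(target=None):
    from station import r
    s=r.read_state(); q=s["tool_pos"]; R=Ro.from_quat(s["tcp_rot"]); d=q-H
    print("t",round(s["time_s"],2),"pos",q.round(4),"e,w,z",[round(float(x),4) for x in(d@e,d@w,q[2])],"rot left deg",np.degrees((RT*R.inv()).as_rotvec()).round(1),"F",s["contact_force"].round(2),"q",s["qpos"].round(2),"width",round(s["width"],3))
    if target is not None: print("to go m",(W(*target)-q).round(4),"norm",((W(*target)-q)/.75).round(4))
    return s
def lid():
    from station import r
    s=r.snapshot("side"); np.savez("last.npz",**s); return s
E
python3 -c "
from h import *
st((-.09,-.085,.30))"
```

```text
t 0.1 pos [0.2243 0.4743 0.2007] e,w,z [-0.5398, -0.1866, 0.2007] rot left deg [ 46.3 -55.2 -42.9] F [-0.84  0.15 -0.42] q [ 1.13  0.13 -0.04  1.41 -0.    1.57] width 0.085
to go m [ 0.2169 -0.4069  0.0993] norm [ 0.2892 -0.5426  0.1324]
```

carry_out(
  commands=[
    [[0.01,-0.02,0.025,0.386,-0.46,-0.358],[0.01,-0.02,0.025,0.386,-0.46,-0.358],[0.01,-0.02,0.025,0.386,-0.46,-0.358],[0.01,-0.02,0.025,0.386,-0.46,-0.358],[0.01,-0.02,0.025,0.386,-0.46,-0.358],[0.01,-0.02,0.025,0.386,-0.46,-0.358],[0.01,-0.02,0.025,0.386,-0.46,-0.358],[0.01,-0.02,0.025,0.386,-0.46,-0.358]],
  ],
  gripper=-1,
)

```text
time_s: 0.77
tool_pos: [0.2846, 0.3535, 0.3522]
tcp_rot: [0.334, 0.919, 0.166, 0.127]
contact_force: [0.3, 0.7, -0.4]
width: 0.0001
```

carry_out(
  commands=[
    [[0.01,-0.02,0,0.386,-0.46,-0.358],[0.01,-0.02,0,0.386,-0.46,-0.358],[0.01,-0.02,0,0.386,-0.46,-0.358],[0.01,-0.02,0,0.386,-0.46,-0.358],[0.01,-0.02,0,0.386,-0.46,-0.358],[0.01,-0.02,0,0.386,-0.46,-0.358],[0.01,-0.02,0,0.386,-0.46,-0.358],[0.01,-0.02,0,0.386,-0.46,-0.358]],
  ],
)

```text
time_s: 1.43
tool_pos: [0.3444, 0.2337, 0.3511]
tcp_rot: [0.428, 0.809, 0.321, 0.245]
contact_force: [-0.5, 0.2, 0.6]
width: -0.0002
```

```bash
python3 -c "
from h import *
st((-.09,-.085,.30))"
```

```text
t 1.43 pos [0.3444 0.2337 0.3511] e,w,z [-0.2761, -0.1343, 0.3511] rot left deg [ 15.3 -18.2 -14.2] F [-0.48  0.19  0.6 ] q [ 0.81 -0.74 -0.61  0.91 -0.28  1.67] width -0.0
to go m [ 0.0968 -0.1664 -0.0511] norm [ 0.1291 -0.2219 -0.0681]
```

carry_out(
  commands=[
    [[0.016,-0.0275,0,0.383,-0.455,-0.355],[0.016,-0.0275,0,0.383,-0.455,-0.355],[0.016,-0.0275,0,0.383,-0.455,-0.355],[0.016,-0.0275,-0.01,0.383,-0.455,-0.355],[0.016,-0.0275,-0.014,0.383,-0.455,-0.355],[0.016,-0.0275,-0.014,0.383,-0.455,-0.355],[0.016,-0.0275,-0.014,0.383,-0.455,-0.355],[0.016,-0.0275,-0.014,0.383,-0.455,-0.355]],
  ],
)

```text
time_s: 2.1
tool_pos: [0.4553, 0.0694, 0.3034]
tcp_rot: [0.498, 0.654, 0.453, 0.345]
contact_force: [0.3, -0.2, -0.0]
width: -0.0001
```

```bash
python3 -c "
from h import *
st((-.06,-.085,.25))
from station import r
for n in('side','wrist'):
    s=r.snapshot(n); cv2.imwrite(f'pics/{n}1.png',s['color'][:,:,::-1]); np.savez(n+'1.npz',**s)
"
```

```text
t 2.1 pos [0.4553 0.0694 0.3034] e,w,z [-0.0883, -0.0709, 0.3034] rot left deg [ 0.1 -0.6 -0.1] F [ 0.27 -0.21 -0.01] q [-0.07 -0.95 -1.08  0.25  0.32  1.45] width -0.0
to go m [-0.0061 -0.031  -0.0534] norm [-0.0081 -0.0414 -0.0712]
```

View pics/side1.png

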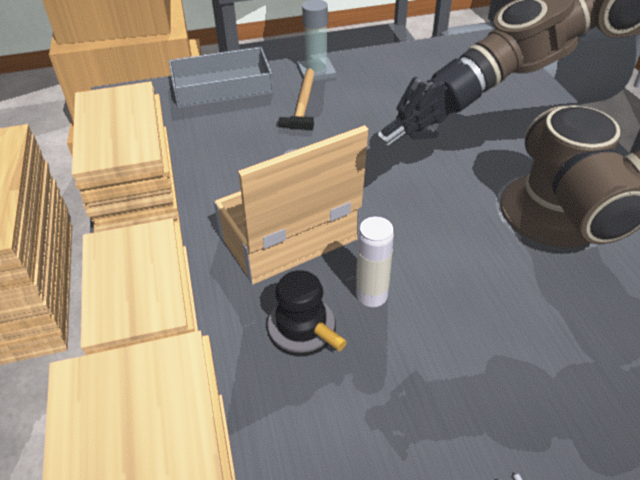

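The side view shows the fingers' tips at (382,140), behind the lid's near end, with everything undisturbed. Joint 2 sits at its limit, so I pitch the tool down a little more for the push.

carry_out(
  commands=[
    [[0,-0.005,-0.01,-0.1,0.362,0],[0,-0.005,-0.01,-0.1,0.362,0],[0,-0.005,-0.01,-0.1,0.362,0],[0,-0.005,-0.01,-0.1,0.362,0],[0,-0.005,-0.01,-0.1,0.362,0],[0,-0.005,-0.01,-0.1,0.362,0],[0,-0.005,-0.01,-0.1,0.362,0],[0,-0.005,-0.01,-0.1,0.362,0]],
  ],
)

```text
time_s: 2.87
tool_pos: [0.4547, 0.0421, 0.245]
tcp_rot: [0.538, 0.71, 0.363, 0.275]
contact_force: [-0.7, 0.2, 0.4]
width: 0.0003
```

```bash
python3 -c "
from h import *
st((-.04,-.082,.24))
"
```

```text
t 2.87 pos [0.4547 0.0421 0.245 ] e,w,z [-0.0621, -0.0787, 0.245] rot left deg [  4.2 -15.2  -0.4] F [-0.74  0.23  0.37] q [-0.15 -0.77 -0.94  0.5   0.34  1.32] width 0.0
to go m [ 0.0026 -0.0222 -0.005 ] norm [ 0.0035 -0.0296 -0.0066]
```

carry_out(
  commands=[
    [[0.0021,-0.0077,-0.0008,0,0,0],[0.0021,-0.0077,-0.0008,0,0,0],[0.0021,-0.0077,-0.0008,0,0,0],[0.0021,-0.0077,-0.0008,0,0,0],[0.0021,-0.0077,-0.0008,0,0,0],[0.0021,-0.0077,-0.0008,0,0,0],[0.0021,-0.0077,-0.0008,0,0,0],[0.0021,-0.0077,-0.0008,0,0,0]],
  ],
)

```text
time_s: 3.53
tool_pos: [0.4677, -0.0051, 0.24]
tcp_rot: [0.538, 0.709, 0.364, 0.276]
contact_force: [-0.5, 2.0, 2.7]
width: 0.0
```

```bash
cat >> h.py <<'E'
def theta(name=None):
    "lid angle by fitting a plane to points of the side view near the lid, off the robot (w>-0.05)"
    from station import r
    s=r.snapshot("side"); P=cloud(s)[s["depth"]>0]; d=P-H; E=d@e; w_=d@w; Z=d[:,2]
    m=(w_>-.03)&(w_<.1)&(Z>.02)&(E>-.06)&(E<.2)&(np.hypot(E,Z)<.19)
    a=np.arctan2(Z[m],E[m]+.012*0); 
    q=np.c_[E[m],Z[m]]; c=np.median(q,0); v=np.linalg.svd(q-c,full_matrices=False)[2][0]; v*=np.sign(v[1]+1e-9)
    print("theta",round(float(np.arctan2(v[1],v[0])),3),"med",c.round(3),m.sum())
    if name: cv2.imwrite(f"pics/{name}.png",s["color"][:,:,::-1])
E
python3 -c "
from h import *
st(); theta('side2')
"
```

```text
t 3.53 pos [ 0.4677 -0.0051  0.24  ] e,w,z [-0.0131, -0.0786, 0.24] rot left deg [  4.1 -15.1  -0.3] F [-0.48  2.01  2.7 ] q [-0.34 -0.7  -0.92  0.5   0.49  1.18] width 0.0
theta 1.504 med [-0.006  0.114] 5522
```

carry_out(
  commands=[
    [[0.0014,-0.005,0,0,0,0],[0.0014,-0.005,0,0,0,0],[0.0014,-0.005,0,0,0,0],[0.0014,-0.005,0,0,0,0],[0.0014,-0.005,0,0,0,0],[0.0014,-0.005,0,0,0,0],[0.0014,-0.005,0,0,0,0],[0.0014,-0.005,0,0,0,0]],
  ],
)

```text
time_s: 4.25
tool_pos: [0.4758, -0.0355, 0.2389]
tcp_rot: [0.539, 0.709, 0.363, 0.275]
contact_force: [-0.6, 2.2, -0.6]
width: 0.0001
```

```bash
python3 -c "
from h import *
st(); theta()
"
```

```text
t 4.25 pos [ 0.4758 -0.0355  0.2389] e,w,z [0.0183, -0.0788, 0.2389] rot left deg [  4.1 -15.2  -0.2] F [-0.62  2.22 -0.55] q [-0.45 -0.64 -0.9   0.51  0.56  1.1 ] width 0.0
theta 1.304 med [0.016 0.111] 6210
```

carry_out(
  commands=[
    [[-0.0035,0.0129,0,0,0,0],[-0.0035,0.0129,0,0,0,0],[-0.0035,0.0129,0.005,0,0,0],[0,0,0.03,0,0,0],[0,0,0.032,0,0,0],[0,0,0.032,0,0,0],[0,0,0.032,0,0,0],[0,0,0.03,0,0,0]],
  ],
)

```text
time_s: 4.97
tool_pos: [0.4681, -0.0064, 0.362]
tcp_rot: [0.538, 0.708, 0.363, 0.276]
contact_force: [0.1, -0.4, 0.5]
width: 0.0002
```

```bash
python3 -c "
from h import *
st((.24,-.082,.36)); theta()
"
```

```text
t 4.97 pos [ 0.4681 -0.0064  0.362 ] e,w,z [-0.0118, -0.0786, 0.362] rot left deg [  4.2 -15.1  -0.2] F [ 0.11 -0.4   0.52] q [-0.35 -0.68 -0.65  0.75  0.49  1.18] width 0.0
to go m [ 0.0633 -0.2438 -0.002 ] norm [ 0.0844 -0.325  -0.0027]
theta 1.277 med [0.019 0.109] 6251
```

carry_out(
  commands=[
    [[0.0105,-0.0405,0,0.1,-0.362,0],[0.0105,-0.0405,0,0.1,-0.362,0],[0.0105,-0.0405,0,0.1,-0.362,0],[0.0105,-0.0405,0,0.1,-0.362,0],[0.0105,-0.0405,0,0.1,-0.362,0],[0.0105,-0.0405,0,0.1,-0.362,0],[0.0105,-0.0405,0,0.1,-0.362,0],[0.0105,-0.0405,0,0.1,-0.362,0]],
  ],
)

```text
time_s: 5.68
tool_pos: [0.5309, -0.2517, 0.36]
tcp_rot: [0.498, 0.655, 0.453, 0.345]
contact_force: [0.9, 0.9, 0.7]
width: 0.0
```

```bash
python3 -c "
from h import *
st((.215,-.085,.14)); theta()
"
```

```text
t 5.68 pos [ 0.5309 -0.2517  0.36  ] e,w,z [0.2414, -0.0829, 0.36] rot left deg [ 0.2 -0.6 -0.1] F [0.87 0.89 0.65] q [-0.95 -0.27 -0.6   0.5   1.07  0.8 ] width 0.0
to go m [-0.009   0.0248 -0.22  ] norm [-0.012   0.0331 -0.2933]
theta 1.247 med [0.022 0.108] 6350
```

carry_out(
  commands=[
    [[-0.0015,0.004,-0.0367,0,0,0],[-0.0015,0.004,-0.0367,0,0,0],[-0.0015,0.004,-0.0367,0,0,0],[-0.0015,0.004,-0.0367,0,0,0],[-0.0015,0.004,-0.0367,0,0,0],[-0.0015,0.004,-0.0367,0,0,0],[-0.0015,0.004,-0.0367,0,0,0],[-0.0015,0.004,-0.0367,0,0,0]],
  ],
)

```text
time_s: 6.4
tool_pos: [0.5219, -0.2253, 0.1389]
tcp_rot: [0.498, 0.655, 0.452, 0.344]
contact_force: [1.4, -1.3, 0.5]
width: 0.0002
```

```bash
python3 -c "
from h import *
st((.176,-.085,.14)); theta()
from station import r
s=r.snapshot('scene'); cv2.imwrite('pics/scene3.png',cv2.resize(s['color'][120:380,280:640,::-1],(720,520)))
"
```

```text
t 6.4 pos [ 0.5219 -0.2253  0.1389] e,w,z [0.2136, -0.0846, 0.1389] rot left deg [ 0.3 -0.7 -0.2] F [ 1.37 -1.3   0.53] q [-0.93 -0.11 -1.03 -0.11  1.06  0.83] width 0.0
to go m [-0.0103  0.0361  0.0011] norm [-0.0137  0.0482  0.0015]
theta 1.205 med [0.026 0.106] 6408
```

View pics/scene3.png

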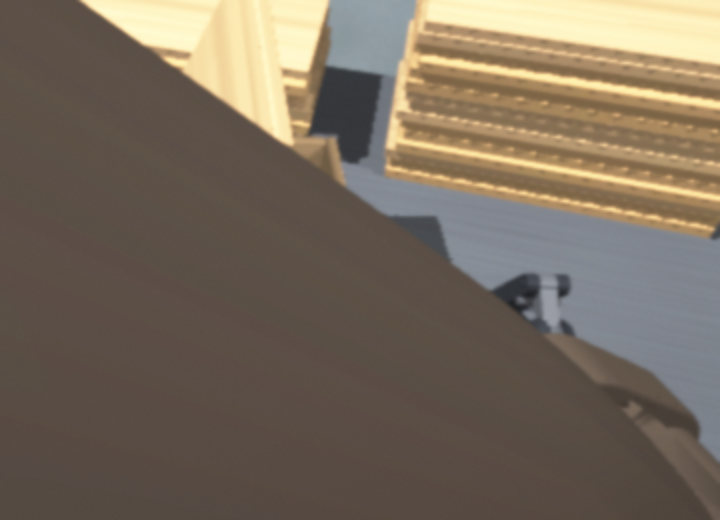

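The scene view is hidden by the forearm, with only the lid's top edge visible at (250,60). While the lid still has seconds to fall, I check that the low position is reachable.

carry_out(
  commands=[
    [[-0.0027,0.0096,0,0,0,0],[-0.0027,0.0096,0,0,0,0],[-0.0027,0.0096,0,0,0,0],[-0.0027,0.0096,0,0,0,0],[-0.0027,0.0096,-0.02,0,0,0],[0,0,-0.027,0,0,0],[0,0,-0.027,0,0,0],[0,0,-0.027,0,0,0]],
  ],
)

```text
time_s: 7.17
tool_pos: [0.5123, -0.189, 0.0655]
tcp_rot: [0.496, 0.656, 0.452, 0.345]
contact_force: [0.5, 0.2, -0.5]
width: -0.0001
```

```bash
python3 -c "
from h import *
st((.176,-.085,.13)); theta('side4')
"
```

```text
t 7.17 pos [ 0.5123 -0.189   0.0655] e,w,z [0.176, -0.0843, 0.0655] rot left deg [ 0.4 -0.5 -0.3] F [ 0.55  0.16 -0.5 ] q [-0.89  0.01 -1.2  -0.45  1.03  0.88] width -0.0
to go m [-0.0007 -0.0002  0.0645] norm [-0.0009 -0.0002  0.086 ]
theta 1.145 med [0.032 0.104] 6494
```

View pics/side4.png

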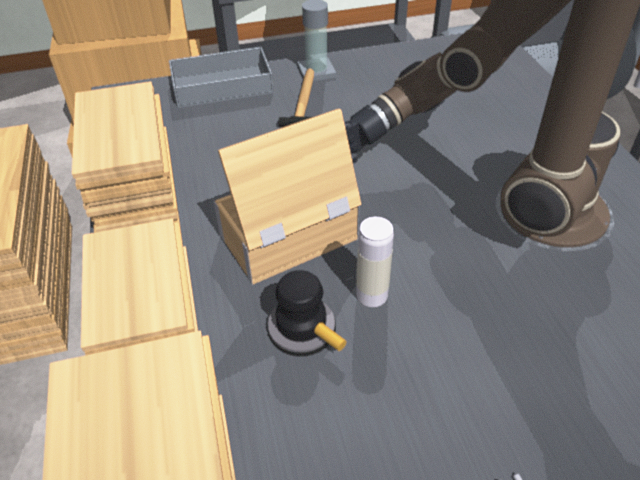

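The side view shows the lid at about 1.15 with the fingers low beneath its lip, near (345,135). The can and the sander are untouched. I go up to the catching height.

carry_out(
  commands=[
    [[0,0,0.02,0,0,0],[0,0,0.02,0,0,0],[0,0,0.02,0,0,0],[0,0,0.02,0,0,0],[0,0,0.0185,0,0,0],[0,0,0,0,0,0],[0,0,0,0,0,0],[0,0,0,0,0,0]],
  ],
)

```text
time_s: 7.88
tool_pos: [0.5117, -0.1888, 0.1383]
tcp_rot: [0.497, 0.655, 0.453, 0.344]
contact_force: [-0.1, -1.0, 0.5]
width: -0.0001
```

```bash
python3 -c "
from h import *
st(); theta()
"
```

```text
t 7.88 pos [ 0.5117 -0.1888  0.1383] e,w,z [0.1756, -0.0848, 0.1383] rot left deg [ 0.2 -0.7 -0.2] F [-0.13 -1.03  0.51] q [-0.89 -0.18 -1.1  -0.16  1.03  0.88] width -0.0
theta 1.069 med [0.04  0.099] 6545
```

carry_out(
  commands=[
    [[0,0,0,0,0,0],[0,0,0,0,0,0],[0,0,0,0,0,0],[0,0,0,0,0,0],[0,0,0,0,0,0],[0,0,0,0,0,0],[0,0,0,0,0,0],[0,0,0,0,0,0]],
  ],
)

```text
time_s: 8.6
tool_pos: [0.5119, -0.1891, 0.1379]
tcp_rot: [0.498, 0.655, 0.453, 0.344]
contact_force: [-0.1, -0.1, -0.1]
width: 0.0001
```

carry_out(
  commands=[
    [[0,0,0,0,0,0],[0,0,0,0,0,0],[0,0,0,0,0,0],[0,0,0,0,0,0],[0,0,0,0,0,0],[0,0,0,0,0,0],[0,0,0,0,0,0],[0,0,0,0,0,0]],
  ],
)

```text
time_s: 9.27
tool_pos: [0.5118, -0.1891, 0.1379]
tcp_rot: [0.498, 0.655, 0.453, 0.344]
contact_force: [-0.8, 0.3, 0.2]
width: -0.0
```

```bash
python3 -c "
from h import *
st(); theta()
"
```

```text
t 9.27 pos [ 0.5118 -0.1891  0.1379] e,w,z [0.176, -0.0847, 0.1379] rot left deg [ 0.2 -0.7 -0.2] F [-0.78  0.33  0.22] q [-0.89 -0.18 -1.1  -0.16  1.03  0.88] width -0.0
theta 0.842 med [0.059 0.085] 6426
```

carry_out(
  commands=[
    [[0,0,0,0,0,0],[0,0,0,0,0,0],[0,0,0,0,0,0],[0,0,0,0,0,0],[0,0,0,0,0,0],[0,0,0,0,0,0],[0,0,0,0,0,0],[0,0,0,0,0,0]],
  ],
)

```text
time_s: 9.98
tool_pos: [0.5118, -0.1891, 0.1379]
tcp_rot: [0.498, 0.655, 0.453, 0.344]
contact_force: [0.5, -0.9, 0.2]
width: -0.0002
```

carry_out(
  commands=[
    [[0,0,0,0,0,0],[0,0,0,0,0,0],[0,0,0,0,0,0],[0,0,0,0,0,0],[0,0,0,0,0,0],[0,0,0,0,0,0],[0,0,0,0,0,0],[0,0,0,0,0,0]],
  ],
)

```text
time_s: 10.65
tool_pos: [0.5118, -0.1891, 0.1379]
tcp_rot: [0.498, 0.655, 0.453, 0.344]
contact_force: [0.6, 0.2, 0.5]
width: -0.0001
```

```bash
python3 -c "
from h import *
st(); theta('side5')
"
```

```text
t 10.65 pos [ 0.5118 -0.1891  0.1379] e,w,z [0.1759, -0.0847, 0.1379] rot left deg [ 0.2 -0.7 -0.2] F [0.6  0.22 0.48] q [-0.89 -0.18 -1.1  -0.16  1.03  0.88] width -0.0
theta 0.477 med [0.084 0.058] 5507
```

View pics/side5.png

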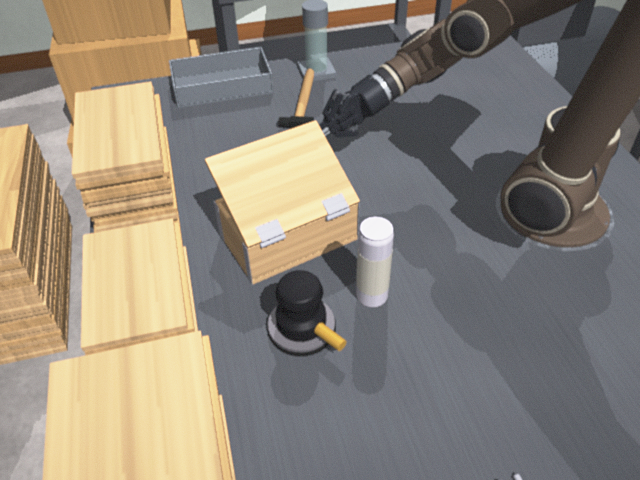

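The lid is at 0.48 with the fingers under its near lip corner, near (325,130). It should land on them within the next call.

carry_out(
  commands=[
    [[0,0,0,0,0,0],[0,0,0,0,0,0],[0,0,0,0,0,0],[0,0,0,0,0,0],[0,0,0,0,0,0],[0,0,0,0,0,0],[0,0,0,0,0,0],[0,0,0,0,0,0]],
  ],
)

```text
time_s: 11.37
tool_pos: [0.5118, -0.1891, 0.1377]
tcp_rot: [0.498, 0.655, 0.453, 0.343]
contact_force: [0.1, -1.1, -2.1]
width: -0.0001
```

```bash
python3 -c "
from h import *
st(); theta()
"
```

```text
t 11.37 pos [ 0.5118 -0.1891  0.1377] e,w,z [0.176, -0.0848, 0.1377] rot left deg [ 0.2 -0.7 -0.2] F [ 0.11 -1.12 -2.14] q [-0.89 -0.18 -1.1  -0.16  1.03  0.88] width -0.0
theta 0.351 med [0.093 0.047] 4942
```

Caught: downward force is 2.1 N and the lid is at 0.35. I hold for one call, then lower slowly.

carry_out(
  commands=[
    [[0,0,0,0,0,0],[0,0,0,0,0,0],[0,0,0,0,0,0],[0,0,0,0,0,0],[0,0,0,0,0,0],[0,0,0,0,0,0],[0,0,-0.001,0,0,0],[0,0,-0.001,0,0,0]],
  ],
)

```text
time_s: 12.08
tool_pos: [0.512, -0.1893, 0.1367]
tcp_rot: [0.498, 0.655, 0.453, 0.344]
contact_force: [-0.6, -1.9, -2.0]
width: 0.0
```

carry_out(
  commands=[
    [[0,0,-0.002,0,0,0],[0,0,-0.002,0,0,0],[0,0,-0.002,0,0,0],[0,0,-0.002,0,0,0],[0,0,-0.002,0,0,0],[0,0,-0.002,0,0,0],[0,0,-0.002,0,0,0],[0,0,-0.002,0,0,0]],
  ],
)

```text
time_s: 12.75
tool_pos: [0.5118, -0.1891, 0.1242]
tcp_rot: [0.498, 0.655, 0.453, 0.344]
contact_force: [-0.5, -1.9, -1.5]
width: 0.0002
```

carry_out(
  commands=[
    [[0,0,-0.002,0,0,0],[0,0,-0.002,0,0,0],[0,0,-0.002,0,0,0],[0,0,-0.002,0,0,0],[0,0,-0.002,0,0,0],[0,0,-0.002,0,0,0],[0,0,-0.002,0,0,0],[0,0,-0.002,0,0,0]],
  ],
)

```text
time_s: 13.42
tool_pos: [0.5118, -0.1891, 0.1123]
tcp_rot: [0.498, 0.655, 0.453, 0.344]
contact_force: [0.3, -1.2, -1.1]
width: -0.0
```

```bash
python3 -c "
from h import *
st(); theta()
"
```

```text
t 13.42 pos [ 0.5118 -0.1891  0.1123] e,w,z [0.176, -0.0847, 0.1123] rot left deg [ 0.2 -0.7 -0.2] F [ 0.33 -1.17 -1.08] q [-0.89 -0.12 -1.14 -0.25  1.03  0.88] width -0.0
theta 0.212 med [0.106 0.035] 4014
```

carry_out(
  commands=[
    [[0,0,-0.0018,0,0,0],[0,0,-0.0018,0,0,0],[0,0,-0.0018,0,0,0],[0,0,-0.0018,0,0,0],[0,0,-0.0018,0,0,0],[0,0,-0.0018,0,0,0],[0,0,-0.0018,0,0,0],[0,0,-0.0018,0,0,0]],
  ],
)

```text
time_s: 14.13
tool_pos: [0.5119, -0.1891, 0.1015]
tcp_rot: [0.498, 0.655, 0.453, 0.344]
contact_force: [-1.3, -1.3, -1.3]
width: -0.0001
```

carry_out(
  commands=[
    [[0,0,-0.0014,0,0,0],[0,0,-0.0014,0,0,0],[0,0,-0.0014,0,0,0],[0,0,-0.0014,0,0,0],[0,0,-0.0014,0,0,0],[0,0,-0.0014,0,0,0],[0,0,-0.0014,0,0,0],[0,0,-0.0014,0,0,0]],
  ],
)

```text
time_s: 14.8
tool_pos: [0.5118, -0.1891, 0.0931]
tcp_rot: [0.498, 0.655, 0.453, 0.344]
contact_force: [-0.9, -1.5, -0.8]
width: -0.0001
```

```bash
python3 -c "
from h import *
st(); theta()
"
```

```text
t 14.8 pos [ 0.5118 -0.1891  0.0931] e,w,z [0.176, -0.0847, 0.0931] rot left deg [ 0.2 -0.7 -0.2] F [-0.85 -1.54 -0.79] q [-0.89 -0.07 -1.16 -0.33  1.03  0.88] width -0.0
theta 0.093 med [0.129 0.026] 2617
```

carry_out(
  commands=[
    [[0,0,-0.0013,0,0,0],[0,0,-0.0013,0,0,0],[0,0,-0.0013,0,0,0],[0,0,-0.0013,0,0,0],[0,0,-0.0013,0,0,0],[0,0,-0.0013,0,0,0],[0,0,-0.0013,0,0,0],[0,0,-0.0013,0,0,0]],
  ],
)

```text
time_s: 15.52
tool_pos: [0.5118, -0.1891, 0.0853]
tcp_rot: [0.498, 0.655, 0.453, 0.344]
contact_force: [-0.2, -2.0, -2.1]
width: 0.0001
```

carry_out(
  commands=[
    [[0,0,-0.0013,0,0,0],[0,0,-0.0013,0,0,0],[0,0,-0.0013,0,0,0],[0,0,-0.0013,0,0,0],[0,0,-0.0013,0,0,0],[0,0,-0.0013,0,0,0],[0,0,-0.0013,0,0,0],[0,0,-0.0013,0,0,0]],
  ],
)

```text
time_s: 16.18
tool_pos: [0.5118, -0.189, 0.0775]
tcp_rot: [0.498, 0.655, 0.453, 0.344]
contact_force: [-0.6, -2.3, -0.5]
width: 0.0002
```

carry_out(
  commands=[
    [[0,0,-0.0013,0,0,0],[0,0,-0.0013,0,0,0],[0,0,-0.0013,0,0,0],[0,0,-0.0013,0,0,0],[0,0,-0.0013,0,0,0],[0,0,-0.0013,0,0,0],[0,0,-0.0013,0,0,0],[0,0,-0.0013,0,0,0]],
  ],
)

```text
time_s: 16.85
tool_pos: [0.5119, -0.189, 0.0699]
tcp_rot: [0.498, 0.655, 0.453, 0.344]
contact_force: [-1.5, 0.4, 0.3]
width: 0.0002
```

```bash
cat >> h.py <<'E'
def lidtop(name=None):
    from station import r
    s=r.snapshot("side"); P=cloud(s)[s["depth"]>0]; d=P-H; E=d@e; w_=d@w; Z=d[:,2]
    m=(w_>-.05)&(w_<.1)&(Z>-.02)&(Z<.08)&(E>.04)&(E<.18)
    k=np.polyfit(E[m],Z[m],1); print("lid slope",k[0].round(4),"z at lip",(np.polyval(k,.185)+.1).round(4),m.sum())
    if name: cv2.imwrite(f"pics/{name}.png",s["color"][:,:,::-1])
E
python3 -c "
from h import *
st(); lidtop()
"
```

```text
t 16.85 pos [ 0.5119 -0.189   0.0699] e,w,z [0.1759, -0.0846, 0.0699] rot left deg [ 0.2 -0.7 -0.3] F [-1.5   0.38  0.3 ] q [-0.89 -0.01 -1.19 -0.42  1.03  0.88] width 0.0
lid slope -0.0009 z at lip 0.1114 3519
```

The lid lies shut: slope about 0 and top at 111 mm against the expected 112. I drop clear and back out along the hinge direction.

carry_out(
  commands=[
    [[0,0,-0.003,0,0,0],[0,0,-0.003,0,0,0],[-0.0064,-0.0018,-0.003,0,0,0],[-0.0064,-0.0018,0,0,0,0],[-0.0064,-0.0018,0,0,0,0],[-0.0064,-0.0018,0,0,0,0],[-0.0064,-0.0018,0,0,0,0],[-0.0064,-0.0018,0,0,0,0]],
  ],
)

```text
time_s: 17.57
tool_pos: [0.4824, -0.1974, 0.0632]
tcp_rot: [0.498, 0.655, 0.453, 0.344]
contact_force: [0.5, -0.2, 0.1]
width: 0.0002
```

```bash
python3 -c "
from h import *
st()
"
```

```text
t 17.57 pos [ 0.4824 -0.1974  0.0632] e,w,z [0.1762, -0.1153, 0.0632] rot left deg [ 0.2 -0.7 -0.2] F [ 0.52 -0.17  0.06] q [-0.97 -0.02 -1.18 -0.29  1.09  0.76] width 0.0
```

carry_out(
  commands=[
    [[-0.0064,-0.0018,0,0,0,0],[-0.0064,-0.0018,0,0,0,0],[-0.0064,-0.0018,0,0,0,0],[-0.0064,-0.0018,0,0,0,0],[-0.0064,-0.0018,0,0,0,0],[-0.0064,-0.0018,0,0,0,0],[-0.0064,-0.0018,0,0,0,0],[-0.0064,-0.0018,0,0,0,0]],
  ],
)

```text
time_s: 18.23
tool_pos: [0.444, -0.2083, 0.0634]
tcp_rot: [0.498, 0.655, 0.453, 0.344]
contact_force: [0.0, -0.7, -0.1]
width: 0.0003
```

```bash
python3 -c "
from h import *
st()
"
```

```text
t 18.23 pos [ 0.444  -0.2083  0.0634] e,w,z [0.1765, -0.1552, 0.0634] rot left deg [ 0.2 -0.7 -0.2] F [ 0.04 -0.7  -0.07] q [-1.09 -0.04 -1.14 -0.03  1.16  0.54] width 0.0
```

carry_out(
  commands=[
    [[-0.005,-0.004,0.01,0,0,0],[-0.005,-0.004,0.02,0,0,0],[-0.005,-0.004,0.025,0,0,0],[-0.005,-0.004,0.025,0,0,0],[0,0,0.025,0,0,0],[0,0,0.025,0,0,0],[0,0,0.025,0,0,0],[0,0,0.02,0,0,0]],
  ],
)

```text
time_s: 18.9
tool_pos: [0.4292, -0.2202, 0.1962]
tcp_rot: [0.498, 0.655, 0.453, 0.344]
contact_force: [0.7, -0.9, -0.2]
width: 0.0001
```

carry_out(
  commands=[
    [[0,0,0,0,0,0],[0,0,0,0,0,0],[0,0,0,0,0,0],[0,0,0,0,0,0],[0,0,0,0,0,0],[0,0,0,0,0,0],[0,0,0,0,0,0],[0,0,0,0,0,0]],
  ],
)

```text
time_s: 19.57
tool_pos: [0.4296, -0.2199, 0.1939]
tcp_rot: [0.498, 0.655, 0.453, 0.343]
contact_force: [0.1, 0.8, 0.7]
width: 0.0001
```

```bash
python3 -c "
from h import *
st(); lidtop('side9')
from station import r
s=r.snapshot('side'); a=load('side0.npz'); C=cloud(s);D=cloud(a)
for n,u,v in(('can',375,228),('sander',300,285),('stub',340,340)): print(n,C[v,u].round(3),D[v,u].round(3))
s=r.snapshot('scene'); cv2.imwrite('pics/scene9.png',s['color'][:,:,::-1])
print('glue',cloud(s)[305,527].round(3))
"
```

```text
t 19.57 pos [ 0.4296 -0.2199  0.1939] e,w,z [0.1839, -0.1722, 0.1939] rot left deg [ 0.1 -0.7 -0.2] F [0.09 0.79 0.72] q [-1.15 -0.25 -0.9   0.53  1.18  0.41] width 0.0
lid slope -0.0005 z at lip 0.1114 3530
can [0.453 0.126 0.181] [0.452 0.122 0.177]
sander [0.595 0.167 0.123] [0.595 0.165 0.122]
stub [0.547 0.242 0.051] [0.547 0.241 0.05 ]
glue [ 0.046 -0.13   0.577]
```

View pics/side9.png

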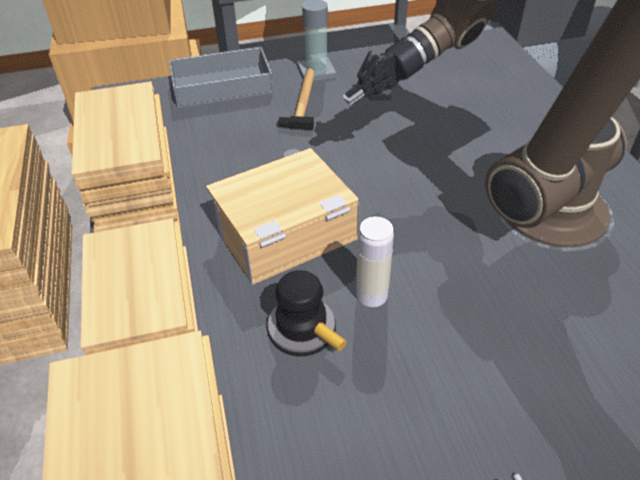

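View pics/scene9.png

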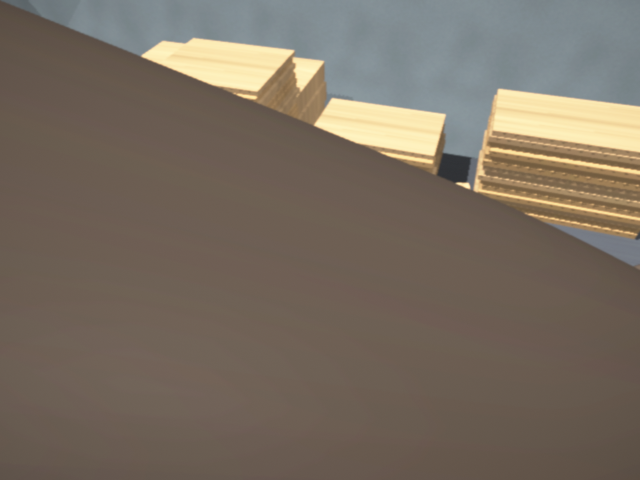

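The side view shows the lid flat and shut, with the can at (375,260) and the sander at (300,310) in place. The gripper is clear at (355,95), and the glue's cap still peeks out at (290,152) as before. The scene view is blocked by the arm.

```bash
python3 -c "
from station import r
print(r.sign_off())"
```

```text
the job is handed in; nothing more can be done
None
```

The lid lies shut and the job is handed in; sign-off gave no verdict.

- **Tip and fall:** I pushed the lid from outside, at its near end, down to about 1.30 rad and backed the fingers off. It then fell by itself.
- **Catch:** It came to rest on the backs of the shut fingers at about 0.35 rad, pressing with about 2 N.
- **Lowering:** I let it down at about 0.07 to 0.11 rad/s, then dropped clear and backed out past its near end.

**Last checks**
- **Lid:** The slope measured about 0, and its top was at 111 mm against the expected 112.
- **Can and sander:** They read within 6 mm of where they were, which is within measuring noise.
- **Robot:** The gripper was clear of everything, with only noise on the force reading.
- **Not fully checked:** The arm blocked the scene camera, so the glue jar was confirmed only by its cap showing at the same place in the side view. The discs and the sanding block are hidden under the shut lid, and the fingers never went into the chest.

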